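Click the charger's dial to the second setting and start it

ROBOT

A 7-joint arm with a two-finger parallel gripper is mounted at the origin on the work surface. World frame = base frame: x ahead of the robot, y to its left, z up, the work surface at z = 0. Lengths are in m, angles in rad, forces in N, time in s.
With the tool pointing down it reaches from about 0.4 to 0.85 m from the base axis. Payload 4.5 kg.
Tool frame: the origin (TCP) lies midway between the tips of the shut fingers; the grasp point (between the pads) lies 19 mm behind it; y points along the fingers, z is the direction in which the jaws open and shut, and the axes are right-handed (so a half turn about y gives the same grasp; the last joint's range is limited). The gripper opens to 88 mm and grips with 3 to 60 N. Pads are 18 mm wide; open, the fingers measure 123 mm over their backs; the gripper's body (75 mm by 187 mm) begins 45 mm behind the grasp point.
Start: joints at [1.242, 0.689, -0.195, 1.565, 0.157, 0.902, -0.215], TCP at [0.222, -0.584, 0.239] pointing down, gripper open.
Joint ranges: [-3.01, 3.01], [-0.46, 2.08], [-1.47, 1.51], [0.13, 2.56], [-1, 4.14], [0.04, 2.09], [-2.66, 2.66]. Speed limits (rad/s): [2.57, 2.57, 3.14, 3.14, 3.14, 3.14, 3.14].

INTERFACE

Orientations are given as a unit quaternion [x, y, z, w].
In Python, from plant import r, snapshot, get_calibration, job, boxes_of gives the robot as it stands. The module is installed in compiled form; this text tells all that it offers.
- The arm moves only by the shell command python3 -m handwheel 'ROWS' [OPENING] [FORCE]. ROWS is JSON, a list that holds one entry, the list of rows, each a list of 6 numbers: the shift along the tool's x, y, z as a fraction of full scale, then the turn, a rotation vector about the tool's x, y, z as a fraction of full scale. In form: [[[x, y, z, wx, wy, wz], ...]]. A call has 1 to 12 rows; each row is the pose to reach, as a shift and turn from the pose commanded when the call began, along the tool's axes at that moment, turning the shorter way round; what a row does not reach only later rows make up. Full scale, the value 1, is 100 cm for a shift and 180 degrees for a turn. A row lasts 1/12 s, in which the tool goes at most 41.7 mm and 7.16 degrees, less where a joint would pass 70% of its speed; a pose out of reach is approached as far as the arm can. A call with a number of a shift or a turn outside -1 to 1 is refused whole. A call with a gripper value outside its range is refused whole. OPENING is the opening, from -1 (shut) to 1 (fully open), set as the call begins (- or left out, the last holds). The fingers move at their own pace and stop on an object; FORCE is the grip in N (left out, the last holds). Time passes only in rows, so rows that repeat a pose let the fingers close. It gives the time, the measured TCP pose, the force and the opening at its end, in the units of the state.
- r.get_state(): the state, without advancing time (a new reading comes with each control period).
- snapshot(name): name is "scene" or "top" or "wrist"; returns the picture (480x640x3 uint8, red, green, blue); there is no depth.
- get_calibration(name): a dict with "fx", "fy", "cx", "cy" (pixels), "T" (4x4, takes a point from camera to world coordinates). Camera axes: x right, y down, z forward; pixel columns grow to the right and rows downward; lengths in m; the calibration is good to about 2 mm. A picture is of the moment at which its call begins: read the wrist's pose just before it. get_calibration takes no time and is no camera call; for the wrist camera it gives the pose at the moment of the call.
- job.finish_job(): hands the job in, once; it reports no verdict.
Trained networks look in the newest picture that a camera, given by its name, has taken for a name from the list of things; names that differ only in an ending like _2 or _b are one class to them, and where a whole thing is asked for, a point or a joint stands for the part that bears it (a point fixed in the world has none). Each returns a list of dicts, best first, with "confidence" (0 to 1); they miss things now and then, are a little off and sometimes report something else, mostly with a low value. They report only what shows in the picture. A call takes as long as a camera call.
- boxes_of(thing, camera): "bbox" ([left, top, right, bottom] in pixels, round what is visible of it).
The state is a dict: "clock": time; "q": joint angles; "qd": joint speeds; "joint_torque": joint torques, N m; "tool_pos": TCP position; "eef_rot": TCP orientation; "contact_force": force on the tool from outside, world axes, zero at the start; "moment": the same for the moment, N m; "opening": opening from 0.0 (shut) to 1.0 (fully open).
Only numpy, scipy, OpenCV 4.12 (cv2) and the standard library are available. Lean on these libraries where they do the work, as an engineer would, in place of code of your own. Each camera call takes 0.05 s, during which the arm holds its last target. There are 200 camera calls.

TASK

At this second-hand car-parts stall, set the bench battery charger to its second step and start it. Nothing is to be gripped or picked up: lay a fingertip on the charger's big knurled dial and turn it clockwise by friction until it clicks from the one-bar mark into the next one, the two-bar mark, and take the finger off so that it rests in that click; then push the charger's round start button fully down and let it come back up. Leave the spanner, the socket, the other loose things on the table and the tester's knob as they are.

Things in the scene. Friction and masses are not known exactly. Their poses are not given: they have to be found in the camera images.
- charger: Grey console fixed to the table, 240 (x) x 320 (y) x 80 mm high, controls on its level top. Origin: centre of its underside; x points from its louvred front to its back, y left, z up. Handle bar along the back edge at x +98, up to 41 mm above the top. Dial axis at x -20, y +60 mm; button at x -40, y -80. White bars beyond the dial: one (its left), two (straight +x of the axis), three.
- dial_top (a point): Centre of the flat top of the big black knurled dial, on its vertical axis, 110 mm above the table. Disc 92 mm across (too wide to pinch), rim 22 mm high, lower edge 8 mm above the console, a thin white pointer line on top. The dial is sprung: it gives from about 4 N, sinks at most 6 mm (19 N), and turns as well while pressed. This frame turns with it.
- dial (a joint): Dial angle, rad, growing clockwise seen from above. Sprung clicks at 0 (one bar, where it starts), 0.70 (two bars) and 1.40 (three bars); end stops just beyond the first and last. Turning it takes at most about 0.07 N m, i.e. 2.5 N along a 30 mm circle; let go between about 0.45 and 0.95 it snaps to 0.70.
- start_top (a point): Centre of the top face of the round grey start button, 28 mm across, in a low round housing on the console. The point moves with the button. The button goes straight down.
- start (a joint): How far the start button is pressed, m: 0 up, 0.006 fully down; a spring of 5 N at full travel brings it back.
- spanner: Loose steel spanner 150 mm long, about 20 mm thick, lying on the charger's top to the right behind the button. Origin: middle of its underside; it lies along its x axis.
- socket: Loose steel socket, an upright tube 28 mm across and 35 mm high, standing on the charger's top near its front right corner. Origin: centre of its foot.
- tester: Green box 170 x 150 x 70 mm, fixed, at one side of the table, with the small knob on top (its top about 115 mm above the table). Origin: centre of its underside.
- crate: Green plastic crate of used parts, 200 x 170 x 100 mm, fixed, at the other side. Origin: centre of its underside.
- headlamp: Loose round headlamp, 124 mm across, 52 mm high, lying lens up on the table on the right, nearer the robot than the charger. Origin: centre of its underside.
- tin: Loose closed tin, 70 mm across, 90 mm high, on the table on the left, nearer the robot than the charger. Origin: centre of its underside.
- screwdriver: Loose screwdriver 200 mm long with a black handle, lying on the table behind the charger, before the row of bins. Origin: its middle, underneath.
- tester_knob_tip (a point): End of the small black bar knob (40 mm across) on the green tester box: a point 18 mm off the knob's axis that turns with it. Not part of the job; it starts at any angle.

How it is judged:
On the way, in this order (a step that is already met when the one before it is completed fails the run):
1. the dial rests in its second click, let go (value of joint dial between 0.6 and 0.8 rad and contact force between the fingers and charger below 0.1 N), for 0.2 s.
2. the start button is pushed fully down (value of joint start above 0.005 m), for 0.04 s.
At the end, for the whole second after the job is handed in: The dial rests in its second click (0.60 to 0.80 rad) and the start button, after being pushed at least 5 of its 6 mm, is up again (within 1.5 mm) (value of joint dial between 0.6 and 0.8 rad and value of joint start below 0.0015 m); the robot touches nothing.
It fails at once if the start button is pushed while the dial is not in its second click (value of joint start above 0.003 m and (value of joint dial below 0.58 rad or value of joint dial above 0.82 rad)).
It fails at once if something loose is moved, lifted or carried (more than 25 mm) (distance of any of spanner, socket, headlamp, tin, screwdriver from where it was at the start of the episode above 0.025 m).
It fails at once if a loose thing is tipped over (angle between any of socket, tin's own z axis and vertical above 0.5 rad).
It fails at once if the tester's knob is turned (distance of tester_knob_tip from where it was at the start of the episode above 0.006 m).
It also fails if it takes over 38 s, if anything falls off the work surface, if the arm or the gripper's body presses on something with over 40 N, if the wrist force passes 120 N, or if a joint passes its speed limit or range.

## Working session

There is one attempt and no reset: what is moved stays moved. The work goes in short steps, Python scripts to look and compute and a shell command to move; the robot and the scene stay as the last step left them, time stands still between calls to the robot, and variables do not carry over. Pictures are saved under pics/ and viewed, about 8 in all and at most 12, crops included, and the job is handed in when it is done.

```bash
mkdir -p pics; python3 - <<'E'
from plant import *
import cv2,json
s=r.get_state(); print({k:s[k] for k in("clock","tool_pos","eef_rot","opening","contact_force")})
for c in("scene","top"):
    im=snapshot(c); cv2.imwrite(f"pics/{c}0.png",im[:,:,::-1])
    k=get_calibration(c); print(c,k)
    for t in("charger","dial_top","start_top","spanner","socket"):
        print(t,[(b["bbox"],round(b["confidence"],2)) for b in boxes_of(t,c)[:2]])
E
```

```text
{'clock': 0.0, 'tool_pos': array([ 0.22153374, -0.58373329,  0.23790466]), 'eef_rot': array([-0.12774268,  0.69613353, -0.6948687 ,  0.12742607]), 'opening': 1.002284309088148, 'contact_force': array([-0.13139163, -0.34229248, -0.53480869])}
scene {'fx': 536.5699041817393, 'fy': 536.5699041817393, 'cx': 316.12443968509706, 'cy': 240.80893017958195, 'T': array([[ 0.69777283,  0.55423359, -0.45380415,  1.22187729],
       [ 0.7163047 , -0.54389178,  0.43713763, -0.66722047],
       [-0.00454399, -0.63008481, -0.77651303,  1.26609808],
       [ 0.        ,  0.        ,  0.        ,  1.        ]])}
charger [([229.6, 206.7, 368.5, 327.8], 0.61), ([398.3, 129.1, 468.1, 187.3], 0.36)]
dial_top [([296.0, 224.8, 326.8, 251.8], 0.56)]
start_top [([263.2, 256.3, 269.6, 263.9], 0.61)]
spanner [([266.1, 263.3, 312.1, 292.4], 0.94)]
socket []
top {'fx': 591.6885554878888, 'fy': 591.6885554878888, 'cx': 309.3252093165954, 'cy': 229.86829973736155, 'T': array([[ 4.14010661e-03, -9.86743240e-01,  1.62236363e-01,
         2.85460793e-01],
       [-9.99991419e-01, -4.10944935e-03,  5.24541593e-04,
        -3.43161200e-03],
       [ 1.49114245e-04, -1.62237143e-01, -9.86751786e-01,
         1.70731401e+00],
       [ 0.00000000e+00,  0.00000000e+00,  0.00000000e+00,
         1.00000000e+00]])}
charger [([280.5, 191.1, 398.2, 293.7], 0.58)]
dial_top [([295.4, 224.4, 331.8, 257.9], 0.81), ([467.1, 220.7, 552.0, 303.7], 0.73)]
start_top [([360.6, 252.2, 370.2, 258.8], 0.46)]
spanner [([337.8, 212.0, 389.0, 238.5], 0.78), ([78.4, 211.1, 151.3, 278.0], 0.32)]
socket [([376.0, 273.6, 389.4, 280.9], 0.53)]
```

```bash
python3 - <<'E'
import cv2
a=cv2.imread("pics/top0.png"); cv2.imwrite("pics/top0c.png",cv2.resize(a[160:320,240:440],None,fx=3.75,fy=3.75,interpolation=cv2.INTER_CUBIC))
a=cv2.imread("pics/scene0.png"); cv2.imwrite("pics/scene0c.png",cv2.resize(a[190:340,210:410],None,fx=3.75,fy=3.75,interpolation=cv2.INTER_CUBIC))
E
```

```text
(no output)
```

View pics/top0c.png

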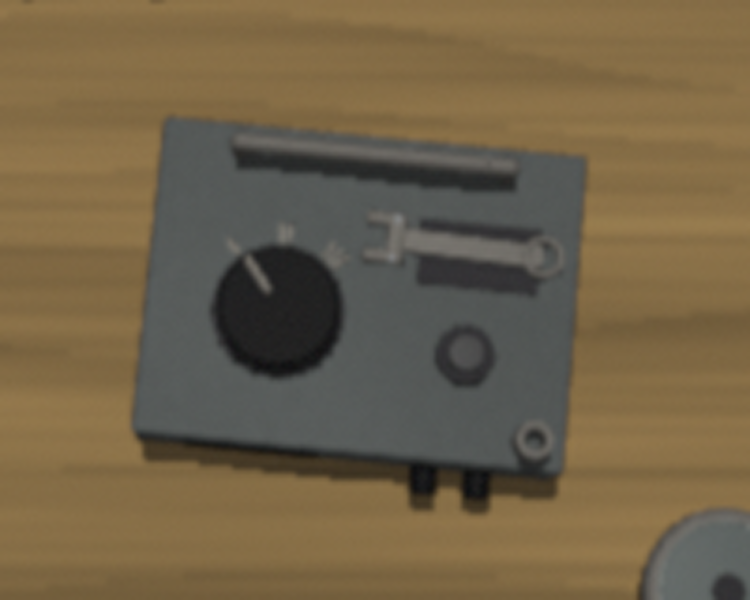

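View pics/scene0.png

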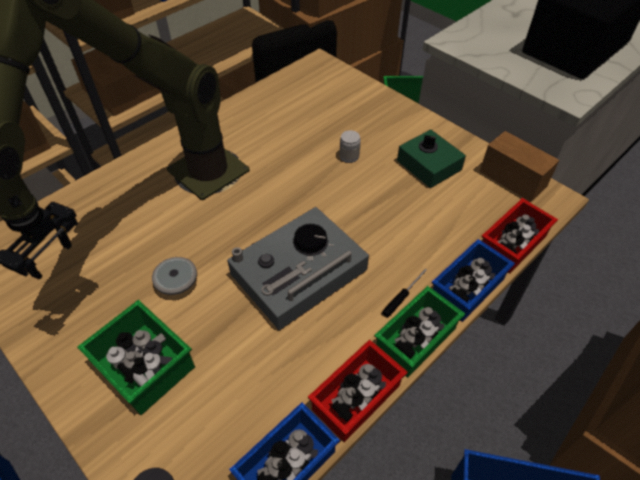

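The top crop shows the dial at full-image (314,243), the pointer at bar one, the button at (364,254), the socket at (382,277), and the spanner behind the button. The scene view confirms the layout. Next I triangulate.

```bash
cat > h.py <<'E'
import numpy as np
from plant import *
from scipy.spatial.transform import Rotation as R
def ray(k,u,v):
    T=k["T"]; return T[:3,3],T[:3,:3]@np.array([(u-k["cx"])/k["fx"],(v-k["cy"])/k["fy"],1])
def atz(k,u,v,z):
    o,d=ray(k,u,v); return o+d*(z-o[2])/d[2]
def tri(L):
    A=0;b=0
    for k,u,v in L:
        o,d=ray(k,u,v); d=d/np.linalg.norm(d); P=np.eye(3)-np.outer(d,d); A=A+P; b=b+P@o
    return np.linalg.solve(A,b)
E
python3 - <<'E'
from h import *
np.set_printoptions(precision=4,suppress=True)
t,s=get_calibration("top"),get_calibration("scene")
cs=np.array([atz(t,240+a/3.75,160+b/3.75,.08) for a,b in((167,118),(586,157),(562,470),(135,433))])
print(cs)
c=cs.mean(0); ex=(cs[0]+cs[1]-cs[2]-cs[3]); yaw=np.arctan2(ex[1],ex[0]); ey=cs[0]+cs[3]-cs[1]-cs[2]
print("centre",c,"yaw",yaw,np.arctan2(-ey[0],ey[1]),np.linalg.norm(ex)/2,np.linalg.norm(ey)/2)
M=R.from_euler('z',yaw).as_matrix()
for n,p in(("dial",(-.02,.06,.03)),("btn",(-.04,-.08,0.02))): print(n,c+M@np.array(p))
print("dial meas",atz(t,314.1,242.3,.11),tri([(t,314.1,242.3),(s,311.4,237)]))
print("btn meas",atz(t,364.3,253.9,.1),tri([(t,364.3,253.7),(s,266.4,259.6)]))
T=R.from_quat(r.get_state()["eef_rot"]).as_matrix();print(T)
w=get_calibration("wrist");print(w["T"],w["fx"])
print("spanner ends", atz(t,240+370/3.75,160+235/3.75,.1),atz(t,240+555/3.75,160+258/3.75,.1),"socket",atz(t,240+535/3.75,160+438/3.75,.115))
E
```

```text
[[ 0.6624  0.0677  0.08  ]
 [ 0.6337 -0.2465  0.08  ]
 [ 0.3996 -0.2243  0.08  ]
 [ 0.4254  0.0886  0.08  ]]
centre [ 0.5303 -0.0786  0.08  ] yaw -0.0911937452438224 -0.08656158817223739 0.23649245090019996 0.3147338596416615
dial [ 0.5158 -0.017   0.11  ]
btn [ 0.4832 -0.1546  0.1   ]
dial meas [ 0.5138 -0.0157  0.11  ] [ 0.5179 -0.0128  0.0981]
btn meas [ 0.4838 -0.1532  0.1   ] [ 0.4866 -0.152   0.0924]
[[-0.9349  0.      0.3549]
 [-0.3549 -0.0001 -0.9349]
 [-0.     -1.      0.0001]]
[[ 0.3551 -0.8862 -0.2978  0.3008]
 [-0.9348 -0.3364 -0.1136 -0.5558]
 [ 0.0005  0.3187 -0.9479  0.3848]
 [ 0.      0.      0.      1.    ]] 332.7780436923624
spanner ends [ 0.5702 -0.0834  0.1   ] [ 0.5536 -0.2192  0.1   ] socket [ 0.42   -0.2006  0.115 ]
```

```bash
python3 -m handwheel '[[[-0.448,0.02,-0.426,0,0,0],[-0.448,0.02,-0.426,0,0,0],[-0.448,0.02,-0.426,0,0,0],[-0.448,0.02,-0.426,0,0,0],[-0.448,0.02,-0.426,0,0,0],[-0.448,0.02,-0.426,0,0,0],[-0.448,0.02,-0.426,0,0,0],[-0.448,0.02,-0.426,0,0,0],[-0.448,0.02,-0.426,0,0,0],[-0.448,0.02,-0.426,0,0,0],[-0.448,0.02,-0.426,0,0,0],[-0.448,0.02,-0.426,0,0,0]]]' -1; python3 -c "
from plant import r;s=r.get_state();print(s['tool_pos'],s['eef_rot'],s['q'])"
```

```text
clock: 1.6
tool_pos: [0.4389, -0.132, 0.2228]
eef_rot: [0.127, -0.695, 0.696, -0.128]
contact_force: [-0.0, -1.0, -0.3]
opening: 0.122
[ 0.43892397 -0.13197941  0.2227586 ] [ 0.12730092 -0.69536608  0.6956575  -0.12775417] [ 0.27635495  0.50403812 -0.12807146  2.07116483  0.114501    0.57210212
 -1.14038741]
```

```bash
python3 -m handwheel '[[[-0.075,0.03,-0.072,0,0,0],[-0.075,0.03,-0.072,0,0,0],[-0.075,0.03,-0.072,0,0,0],[-0.075,0.03,-0.072,0,0,0],[-0.075,0.03,-0.072,0,0,0],[-0.075,0.03,-0.072,0,0,0]]]'; python3 - <<'E'
from h import *
import cv2
s=r.get_state();print(s['tool_pos'],s['eef_rot'],s['opening'],s['contact_force'])
w=get_calibration("wrist"); im=snapshot("wrist"); cv2.imwrite("pics/w1.png",im[:,:,::-1])
np.save("w1.npy",w["T"]); print(w["cx"],w["cy"],w["T"])
for t in("dial_top","start_top"): print(t,boxes_of(t,"wrist")[:2])
E
```

```text
clock: 2.1
tool_pos: [0.4824, -0.0409, 0.1927]
eef_rot: [0.127, -0.695, 0.696, -0.127]
contact_force: [-0.3, -0.8, -0.2]
opening: 0.003
[ 0.4823933 -0.040907   0.1926649] [ 0.12747653 -0.69524233  0.6958715  -0.12708537] 0.002927803620836393 [-0.27400931 -0.7835318  -0.1984171 ]
321.2627076325195 238.99711560230654 [[ 0.35420566 -0.88630999 -0.29831686  0.56145227]
 [-0.93516683 -0.33530442 -0.11416629 -0.01228924]
 [ 0.00115976  0.31941438 -0.94761443  0.33860921]
 [ 0.          0.          0.          1.        ]]
dial_top [{'bbox': [234.8, 113.3, 369.4, 251.5], 'confidence': 0.73}]
start_top []
```

View pics/w1.png

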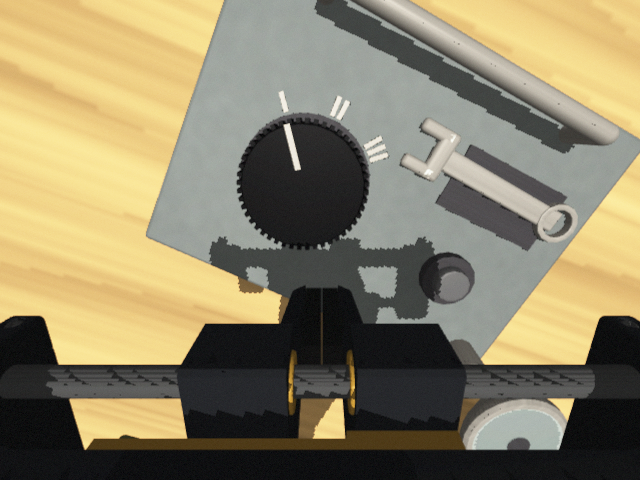

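The wrist view shows the dial's top face centred at about (303,184), the pointer still at one bar, the button's top at (455,286) and the shut fingertip at about (320,290).

```bash
python3 - <<'E'
from h import *
np.set_printoptions(precision=4,suppress=True)
w=get_calibration("wrist"); w["T"]=np.load("w1.npy")
t,s=get_calibration("top"),get_calibration("scene")
C=atz(w,303,184,.11);print(C,atz(w,369,184,.11),atz(w,303,250,.11),"tri",tri([(w,303,184),(t,314.1,242.3)]))
print("btn",atz(w,455,286,.1),tri([(w,455,286),(t,364.3,253.7)]),tri([(w,455,286),(t,364.3,253.7),(s,266.4,259.6)]))
st=r.get_state(); p=st["tool_pos"];T=R.from_quat(st["eef_rot"]).as_matrix()
print("C in tool",T.T@(C-p))
E
```

```text
[ 0.5223 -0.014   0.11  ] [ 0.5384 -0.0564  0.11  ] [ 0.4768 -0.0303  0.11  ] tri [ 0.5177 -0.0151  0.0829]
btn [ 0.4871 -0.1544  0.1   ] [ 0.4856 -0.1543  0.0985] [ 0.4872 -0.1535  0.0969]
C in tool [-0.0471  0.0829 -0.0119]
```

```bash
python3 -m handwheel '[[[-0.015,0.03,-0.011,0,0,0],[-0.015,0.055,-0.011,0,0,0],[-0.015,0.068,-0.011,0,0,0],[-0.015,0.072,-0.011,0,0,0],[-0.015,0.072,-0.011,0,0,0],[-0.015,0.072,-0.011,0,0,0]]]'
```

```text
clock: 2.75
tool_pos: [0.4931, -0.0252, 0.1212]
eef_rot: [0.127, -0.695, 0.696, -0.127]
contact_force: [0.1, 0.1, -0.8]
opening: 0.005
```

```bash
python3 -m handwheel '[[[0,0.005,0,0,0,0],[0,0.010,0,0,0,0],[0,0.012,0,0,0,0],[0,0.013,0,0,0,0],[0,0.013,0,0,0,0]]]'
```

```text
clock: 3.17
tool_pos: [0.4934, -0.0247, 0.1082]
eef_rot: [0.127, -0.695, 0.696, -0.128]
contact_force: [-0.7, -1.1, 8.6]
opening: 0.006
```

```bash
python3 -m handwheel '[[[0,0.0015,0,0,0,0],[0,0.0022,0,0,0,0],[-0.0001,0.0022,-0.0022,0,0.0255,0],[-0.0004,0.0022,-0.0045,0,0.0509,0],[-0.0008,0.0022,-0.0067,0,0.0764,0],[-0.0014,0.0022,-0.0088,0,0.1019,0],[-0.0022,0.0022,-0.0109,0,0.1273,0],[-0.0032,0.0022,-0.0129,0,0.1528,0],[-0.0043,0.0022,-0.0149,0,0.1783,0],[-0.0055,0.0022,-0.0167,0,0.2037,0],[-0.0070,0.0022,-0.0185,0,0.2292,0],[-0.0070,0.0022,-0.0185,0,0.2292,0]]]'; python3 - <<'E'
from h import *
import cv2
im=snapshot("wrist"); cv2.imwrite("pics/w2.png",im[:,:,::-1])
s=r.get_state();print(s['tool_pos'],s['contact_force'],s['moment'])
E
```

```text
clock: 4.17
tool_pos: [0.4925, -0.0047, 0.1064]
eef_rot: [-0.127, -0.695, 0.696, 0.127]
contact_force: [-2.6, -0.6, 12.5]
opening: 0.003
[ 0.49246208 -0.00484258  0.10647033] [-2.27379471  0.11056627 12.20920747] [-0.09295793  0.56276721  0.00868865]
```

View pics/w2.png

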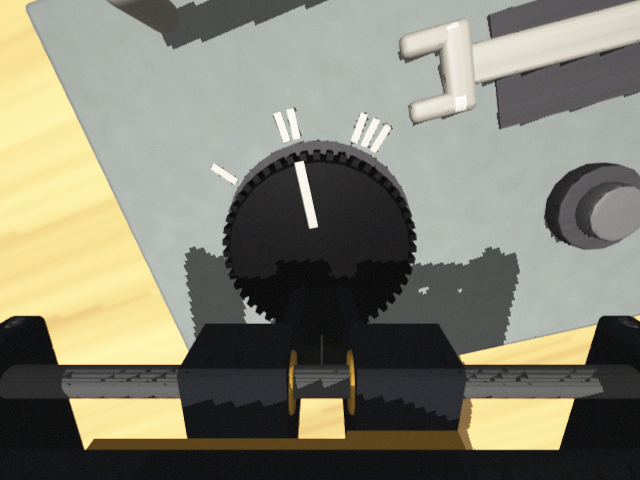

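The pointer line (313,228)→(299,163) extends to the two bars at about (288,125), so the dial turned without slipping. Now I lift straight off and check.

```bash
python3 -m handwheel '[[[0,-0.005,0,0,0,0],[0,-0.015,0,0,0,0],[0,-0.03,0,0,0,0],[0,-0.06,0,0,0,0],[0,-0.06,0,0,0,0],[0,-0.06,0,0,0,0],[0,-0.06,0,0,0,0]]]'; python3 - <<'E'
from h import *
import cv2
np.set_printoptions(precision=4,suppress=True)
w=get_calibration("wrist");np.save("w3.npy",w["T"])
im=snapshot("wrist"); cv2.imwrite("pics/w3.png",im[:,:,::-1])
s=r.get_state();print(s['tool_pos'],s['contact_force'],s["q"])
print(R.from_quat(s["eef_rot"]).as_matrix())
E
```

```text
clock: 4.8
tool_pos: [0.4928, -0.0044, 0.1654]
eef_rot: [0.126, 0.696, -0.696, -0.125]
contact_force: [-0.4, -0.8, -1.2]
opening: 0.002
[ 0.4924 -0.0043  0.1649] [ 0.0668 -1.0814 -0.1075] [-0.1677  0.6452  0.133   2.042  -0.1789  0.466  -1.8287]
[[-0.937  -0.0009 -0.3494]
 [ 0.3494  0.0001 -0.937 ]
 [ 0.0009 -1.      0.0002]]
```

View pics/w3.png

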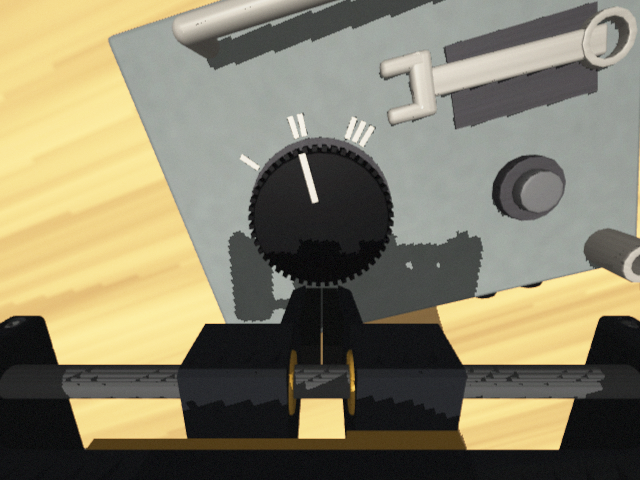

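The dial pointer rests at the two bars at (297,125) with the finger off. The button's top is at (539,192).

```bash
python3 - <<'E'
from h import *
np.set_printoptions(precision=4,suppress=True)
w=get_calibration("wrist"); a=dict(w,T=np.load("w1.npy")); b=dict(w,T=np.load("w3.npy")); t=get_calibration("top")
B=tri([(a,455,286),(b,539,192)]);print(B,tri([(a,455,286),(b,539,192),(t,364.3,253.7)]))
for z in(.09,.1):print(atz(a,455,286,z),atz(b,539,192,z),atz(t,364.3,253.7,z))
D=np.array([1,0,0]);print("dial",tri([(a,303,184),(b,321,214)]))
s=r.get_state();T=R.from_quat(s["eef_rot"]).as_matrix();print(T.T@(np.array([.4865,-.1540,.13])-s["tool_pos"]))
E
```

```text
[ 0.4939 -0.1413  0.12  ] [ 0.4854 -0.154   0.0974]
[ 0.484  -0.1604  0.09  ] [ 0.4824 -0.1568  0.09  ] [ 0.4855 -0.1541  0.09  ]
[ 0.4871 -0.1544  0.1   ] [ 0.4864 -0.1512  0.1   ] [ 0.4843 -0.1532  0.1   ]
dial [ 0.5181 -0.0142  0.0855]
[-0.0468  0.0349  0.1423]
```

```bash
python3 -m handwheel '[[[-0.047,0,0.142,0,0,0],[-0.047,0,0.142,0,0,0],[-0.047,0,0.142,0,0,0],[-0.047,0,0.142,0,0,0],[-0.047,0.02,0.142,0,0,0],[-0.047,0.035,0.142,0,0,0],[-0.047,0.035,0.142,0,0,0],[-0.047,0.035,0.142,0,0,0],[-0.047,0.035,0.142,0,0,0]]]'; python3 - <<'E'
from h import *
import cv2
im=snapshot("wrist"); cv2.imwrite("pics/w4.png",im[:,:,::-1])
s=r.get_state();print(s['tool_pos'],s['contact_force'])
E
```

```text
clock: 5.6
tool_pos: [0.4872, -0.1536, 0.1303]
eef_rot: [0.125, 0.696, -0.696, -0.126]
contact_force: [-0.4, -0.1, -0.7]
opening: 0.002
[ 0.48756962 -0.15362105  0.1307281 ] [0.22438343 0.00740855 0.44123094]
```

View pics/w4.png

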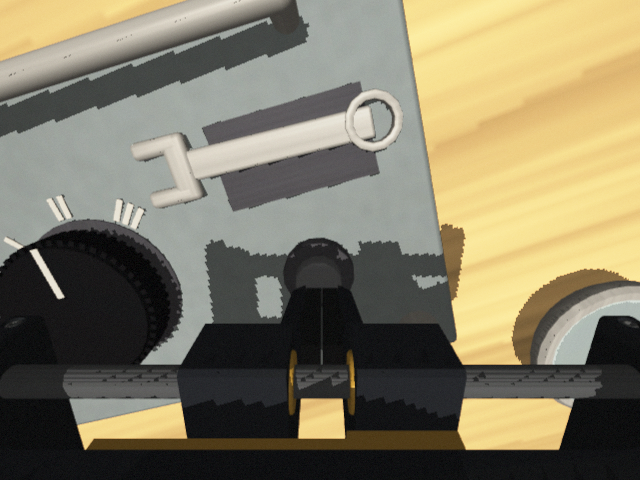

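The button housing is centred at column 319 and the finger at 322, so they line up. Now I press.

```bash
python3 -m handwheel '[[[0,0.012,0,0,0,0],[0,0.022,0,0,0,0],[0,0.030,0,0,0,0],[0,0.033,0,0,0,0],[0,0.035,0,0,0,0],[0,0.035,0,0,0,0]]]'
```

```text
clock: 6.15
tool_pos: [0.4876, -0.1537, 0.0964]
eef_rot: [0.126, 0.696, -0.696, -0.125]
contact_force: [-0.2, 2.1, 8.3]
opening: 0.007
```

```bash
python3 -m handwheel '[[[0,0.001,0,0,0,0],[0,0.002,0,0,0,0],[0,0.002,0,0,0,0],[0,0.002,0,0,0,0]]]'; python3 - <<'E'
from h import *
import cv2
im=snapshot("wrist"); cv2.imwrite("pics/w5.png",cv2.resize(im[200:340,200:440,::-1],None,fx=3,fy=3,interpolation=cv2.INTER_CUBIC))
s=r.get_state();print(s['tool_pos'],s['contact_force'])
E
```

```text
clock: 6.48
tool_pos: [0.4876, -0.1537, 0.0961]
eef_rot: [0.126, 0.696, -0.696, -0.125]
contact_force: [-3.4, 2.9, 28.3]
opening: 0.007
[ 0.4876322  -0.15372028  0.09606602] [-4.07775206  3.32781611 28.1988524 ]
```

View pics/w5.png

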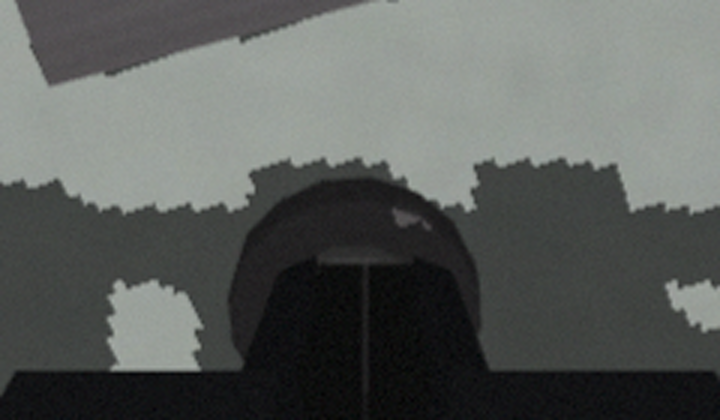

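Hard stop at z=0.096. I release in small steps: spring force over the 6 mm above the stop would show it was the button bottoming out and not the housing.

```bash
python3 -m handwheel '[[[0,-0.003,0,0,0,0],[0,-0.0035,0,0,0,0],[0,-0.0035,0,0,0,0],[0,-0.0035,0,0,0,0]]]'; python3 -m handwheel '[[[0,-0.002,0,0,0,0],[0,-0.002,0,0,0,0],[0,-0.002,0,0,0,0]]]';python3 -m handwheel '[[[0,-0.002,0,0,0,0],[0,-0.002,0,0,0,0],[0,-0.002,0,0,0,0]]]';python3 -m handwheel '[[[0,-0.003,0,0,0,0],[0,-0.003,0,0,0,0],[0,-0.003,0,0,0,0]]]'
```

```text
clock: 6.87
tool_pos: [0.4876, -0.1537, 0.0972]
eef_rot: [0.126, 0.696, -0.696, -0.125]
contact_force: [-0.0, 2.7, 4.4]
opening: 0.004
clock: 7.12
tool_pos: [0.4875, -0.1537, 0.0988]
eef_rot: [0.126, 0.696, -0.696, -0.125]
contact_force: [-0.1, 2.4, 4.0]
opening: 0.003
clock: 7.37
tool_pos: [0.4873, -0.1541, 0.1008]
eef_rot: [-0.126, -0.696, 0.696, 0.126]
contact_force: [1.2, 1.6, 1.8]
opening: 0.003
clock: 7.62
tool_pos: [0.4867, -0.1545, 0.1038]
eef_rot: [-0.126, -0.696, 0.696, 0.126]
contact_force: [-0.4, -0.2, -0.1]
opening: 0.004
```

The force fell 4.4→4.0→1.8→0 N over z 0.097–0.104, so the button went its full travel and sprang back. Now I retreat and do a final check.

```bash
python3 -m handwheel '[[[0,-0.03,0,0,0,0],[0,-0.07,0,0,0,0],[0,-0.1,0,0,0,0],[0.06,-0.1,0,0,0,0],[0.08,-0.1,0,0,0,0],[0.08,-0.1,0,0,0,0],[0.08,-0.1,0,0,0,0],[0.08,-0.1,0,0,0,0]]]'; python3 - <<'E'
from h import *
import cv2
im=snapshot("wrist"); cv2.imwrite("pics/w6.png",im[:,:,::-1])
s=r.get_state();print(s['tool_pos'],s['contact_force'])
E
```

```text
clock: 8.28
tool_pos: [0.4127, -0.1263, 0.204]
eef_rot: [-0.126, -0.696, 0.696, 0.125]
contact_force: [0.6, -0.2, -0.7]
opening: 0.004
[ 0.41353252 -0.12651768  0.20391485] [0.40358966 0.11115949 1.05635082]
```

View pics/w6.png

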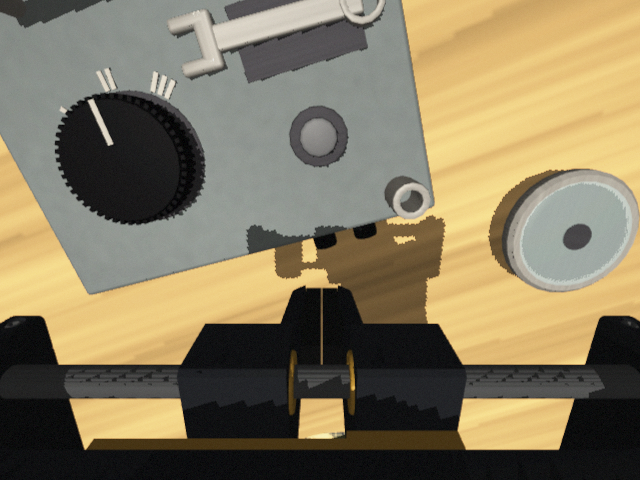

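The pointer (110,145)→(92,100) still has the two-bar direction. The button is up at (318,137), and the spanner, socket and headlamp are undisturbed. I hand in.

```bash
python3 -c "
from plant import job;print(job.finish_job())"
```

```text
the job is handed in; nothing more can be done
None
```

The charger is set to its two-bar mark and started, and I handed the job in at about 8.3 s. No verdict was reported.

- **Dial:** I laid the shut fingertips on the dial, 28 mm from its axis, with about 12 N. I carried them 0.72 rad clockwise round the axis and lifted off. The wrist pictures after lifting and at the end show the pointer resting at the two bars.
- **Button:** I pushed it to a hard stop at z = 0.096 m, with about 28 N at most. On release the force fell from 4.4 N to zero between z = 0.097 m and 0.104 m, which fits the button's full 6 mm of travel and its return.
- **Last checks:** The last picture shows the button up, and the spanner, socket and headlamp undisturbed, with the robot clear of everything. The tin, the screwdriver and the tester's knob were not looked at again, but the arm never went near them.
- **Disagreements:** The top and wrist cameras put the dial's centre up to 8 mm apart, so I used the average. Triangulated heights were also unreliable, so I found both contact heights by force.

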